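# Hold the loaded inclined plane at the set angle

### The job

Get the friction experiment ready for its reading: first lower the lid of the blue parts case that stands on the inclined plane until it is fully shut, gently and without slamming it, so that the batteries in it cannot fall out. Then take the board by its wooden grip and raise it smoothly until it stands at the angle of the red index arm, without swinging well past it and without the case sliding down the board, and finish holding the board there in the gripper: nothing else holds it up. Do not disturb the index arm or the other things on the bench.

Things in the scene. Friction and masses are not known exactly. Their poses are not given: they have to be found in the camera images.
- ramp_base: Fixed wooden base 160 (x) x 440 (y) x 26 mm, origin on the worktop under it. In its frame the board's hinge axis runs along x at y = +235, z = 39 mm; the board runs from there to -y. A white quadrant scale (degree marks 0 to 50) stands along its -x side at x = -92 mm near the hinge: outer radius 146 mm about the hinge axis, up to 155 mm high.
- board (a joint): Angle of the hinged board above level, rad: 0 = flat on the base, grows as the grip end rises, stop at 1.0. Swings freely, falls back when let go. Light wood, 146 wide, 18 thick, 425 mm long from the hinge, about 0.55 kg, mid-thickness on the hinge axis (white line along its front edge); a stop batten stands 10 mm high across the hinge end.
- board_grip (a point): Middle of the wooden grip at the board's free end: a tongue 30 mm wide (x), 18 mm thick, 75 mm long clear of its shoulder (y), overhanging the base, 30 mm clear above the worktop. The point is 470 mm from the hinge axis at mid-thickness, 39 mm above the worktop when flat. Axes as the base's while flat (-y outwards along the grip, z up); they turn with the board.
- board_hinge (a point): Point on the board's hinge axis at the middle of its width; its axes turn with the board (-y along the board to the grip, z square out of its upper face).
- index_arm (a joint): Angle of the red index arm above level, rad, measured as that of the board: the angle at which the board must be held. Clamped stiffly; not to be moved.
- index_tip (a point): Tip of the red index arm, 168 mm from the hinge axis, in front of (-x of) the quadrant; its -y axis points outwards along the arm. At the right angle the white line on the board's front edge lies in line behind the arm.
- parts_case: Loose hinged case on the board, blue base, clear lid, 118 (x) x 170 (y) x 42 mm shut, about 0.2 kg, origin in the middle of its underside. Its lid's hinge runs along y at the side away from the robot (x = +57, z = 34 mm); the tab side is -x. Only friction keeps it on the board (it holds at all index angles if raised smoothly).
- parts_case_lid (a joint): Angle of the case's lid, rad: 0 = shut, grows as it opens, 1.83 = stop. Starts open, near upright (1.57). Damped hinge: the lid stays put near upright and resists with about 0.05 Nm per rad/s; once well over to the closed side (below about 1 rad) it also sinks by itself, slowly (10 s or more). A light push of about 1 N moves it; a hard one shoves the case.
- lid_edge (a point): Middle of the lid's free edge, 113 mm from the hinge axis (4 mm above it when shut). The lid is a flat tray, 8 mm thick: outer face 8 mm out from the level of the hinge axis; a tab in the middle of the edge, 24 mm wide (y), 3 mm proud of it, reaches 8 mm to the inner side of that level. x of its frame points from the edge to the hinge, z out of the outer face.
- aa_cell_a: Battery, 14 mm thick, 50 mm long, green and tan, lying in the middle one of the case's three compartments (each 105 (x) x 54 (y) mm, floor 2 mm above the case's underside, base walls up to 34 mm). Origin under its middle.
- aa_cell_b: Battery, 14 mm thick, 50 mm long, red and tan, lying in the compartment of the case at its +y side. Origin under its middle.
- cell_holder: Bystander: empty black battery tray 36 x 73 x 18 mm, loose, in front of the apparatus.
- brass_weight: Bystander: brass weight 24 mm across, 41 mm high, loose, in front of the apparatus.
- lamp_holder_a: Bystander: lamp holder 38 x 60 x 40 mm, loose, to the right.
- tape_roll: Bystander: roll of black tape, 52 mm across, 19 mm high, loose, to the left.
- marker_pen: Bystander: marker pen 135 mm long, loose, to the left.
There are look-alikes about, which are no part of the job. There is more than one size of the parts_case; the job needs the largest.

How it is judged:
By the outcome, as a careful person would: the job done as asked, in the order asked, and still so for the second after the job is handed in, while the arm keeps its last pose, push and grip.
It also fails if it takes over 48 s, if anything falls off the work surface, if the arm or the gripper's body presses on something with over 40 N, if the wrist force passes 120 N, or if a joint passes its speed limit or range.

### The arm

A 6-joint arm with a two-finger parallel gripper is mounted at the origin on a cart in front of the work surface, level with it; the furniture and walls round the work are solid. World frame = base frame: x ahead of the robot, y to its left, z up, the work surface at z = 0. Lengths are in m, angles in rad, forces in N, time in s.
With the tool pointing down it reaches from about 0.35 to 0.975 m from the base axis. Payload 4.9 kg.
Tool frame: the origin (TCP) lies between the finger pads, 19 mm behind the fingertips; this is the grasp point; z points along the fingers, y is the line along which they close (so a half turn about z gives the same grasp; the last joint's range is limited). The gripper opens to 85 mm and grips with 20 to 120 N. Pads are 22 mm wide; open, the fingers measure 114 mm over their backs; the gripper's body (76 mm by 85 mm) begins 54 mm behind the grasp point. The pads swing forward as they close: fully open they stand 13 mm farther back than shut.
Start: joints at [-1.434, 0.053, 1.613, -0, 1.476, -0.119], TCP at [0.158, -0.605, 0.25] pointing down, gripper open.
Joint ranges: [-3.01, 3.01], [-1.01, 2.22], [0.06, 2.58], [-1.02, 4.17], [0.09, 2.62], [-3.14, 3.14]. Speed limits (rad/s): [2.57, 2.57, 3.14, 3.14, 3.14, 3.14].

### API

Orientations are given as a unit quaternion [w, x, y, z].
In Python, from plant import manip gives the robot as it stands. The module is installed in compiled form; this text tells all that it offers.
- The arm moves only by the tool arm_command, never from a script. Its argument "moves" is a list of rows, each a list of 3 entries, a list of its own where there are three numbers: the opening, from -1 (shut) to 1 (fully open), then the shift along the tool's x, y, z in units of 0.15 m (1.0 is 0.15 m), then the turn about the tool's z in units of 2 pi rad (1.0 is 2 pi rad). A call has 1 to 20 rows; each row is the pose to reach, as a shift and turn from the pose commanded when the call began, along the tool's axes at that moment, turning the shorter way round; what a row does not reach only later rows make up. A row lasts 1/12 s, in which the tool goes at most 41.7 mm and 7.16 degrees, less where a joint would pass 70% of its speed; a pose out of reach is approached as far as the arm can. A call with a number of a shift or a turn outside -1 to 1 is refused whole. A call with a gripper value outside its range is refused whole. The fingers move at their own pace and stop on an object; the grip force is fixed at half the most. Time passes only in rows, so rows that repeat a pose let the fingers close. It gives the time, the measured TCP pose, the force, the opening and the grip force at its end, in the units of the state.
- manip.state(): the state, without advancing time (a new reading comes with each control period).
- manip.grab_frame(name): name is "scene" or "top" or "wrist"; returns a dict with "frame" (420x560x3 uint8, red, green, blue), "fx", "fy", "cx", "cy" (pixels), "R" (3x3) and "t" (3): a world point X has camera coordinates R X + t. Camera axes: x right, y down, z forward; pixel columns grow to the right and rows downward; lengths in m; the calibration is good to about 2 mm. A picture is of the moment at which its call begins. There is no depth.
- manip.job_done(): hands the job in; it is judged then, once.
Trained networks look in a picture, given as the dict that the camera call returned (one of the last four; its "shot" number tells which), for a name from the list of things; names that differ only in an ending like _2 or _b are one class to them, and where a whole thing is asked for, a point or a joint stands for the part that bears it (a point fixed in the world has none). Each returns a list of dicts, best first, with "confidence" (0 to 1); they miss things now and then, are a little off and sometimes report something else, mostly with a low value. They report only what shows in the picture. A call takes as long as a camera call. They do not tell look-alikes from the thing itself.
- manip.search_frame(picture, target): "extent" ([left, top, right, bottom] in pixels, round what is visible of it).
The state is a dict: "time": time; "joint_pos": joint angles; "joint_vel": joint speeds; "joint_efforts": joint torques, N m; "tool_pos": TCP position; "tool_rot": TCP orientation; "contact_force": force on the tool from outside, world axes, zero at the start; "ft_torque": the same for the moment, N m; "gripper_width": opening from 0.0 (shut) to 1.0 (fully open); "grasp_force": force on a finger pad.
Only numpy, scipy, OpenCV 4.12 (cv2) and the standard library are available. Lean on these libraries where they do the work, as an engineer would, in place of code of your own. Each camera call takes 0.05 s, during which the arm holds its last target. There are 200 camera calls.

## Working session

There is one attempt and no reset: what is moved stays moved. The work goes in short steps, Python scripts to look and compute and a tool call to move; the robot and the scene stay as the last step left them, time stands still between calls to the robot, and variables do not carry over. Pictures are saved under pics/ and viewed, at most 10 in all, crops included, and the job is handed in when it is done.

Besides the shell and the picture viewer there is one more tool, called by a JSON object that holds its "api" and its "payload", one argument or row to a line. arm_command: Moves the arm, as the interface text tells. Shifts and turns lie within -1 to 1; 1 stands for 0.15 m of shift or 2 pi rad of turn. Its arguments: {"type":"object","properties":{"moves":{"type":"array"}},"required":["moves"]}

```bash
mkdir -p pics
cat > h.py <<'E'
from plant import manip
import numpy as np, cv2
def shot(name,save=None):
    p=manip.grab_frame(name)
    if save: cv2.imwrite('pics/'+save+'.png',cv2.cvtColor(p['frame'],cv2.COLOR_RGB2BGR))
    return p
def proj(p,X):
    X=np.atleast_2d(X); c=X@np.array(p['R']).T+np.array(p['t'])
    return np.c_[p['fx']*c[:,0]/c[:,2]+p['cx'],p['fy']*c[:,1]/c[:,2]+p['cy']]
def ray(p,uv):
    R=np.array(p['R']);o=-R.T@np.array(p['t'])
    d=R.T@np.array([(uv[0]-p['cx'])/p['fx'],(uv[1]-p['cy'])/p['fy'],1]);return o,d/np.linalg.norm(d)
def atz(p,uv,z):
    o,d=ray(p,uv);return o+d*(z-o[2])/d[2]
def tri(obs):
    A=np.zeros((3,3));b=np.zeros(3)
    for p,uv in obs:
        o,d=ray(p,uv);M=np.eye(3)-np.outer(d,d);A+=M;b+=M@o
    return np.linalg.solve(A,b)
E
python3 - <<'E'
from h import *
np.set_printoptions(precision=3,suppress=True)
ps={n:shot(n,n+'0') for n in('scene','top','wrist')}
im=np.hstack([cv2.imread(f'pics/{n}0.png') for n in('scene','top')])
for n in('scene','top'):
    p=ps[n];print(n,-np.array(p['R']).T@p['t'],p['fx'])
    for k in['ramp_base','board','board_grip','index_arm','index_tip','parts_case','parts_case_lid','lid_edge','aa_cell_a','cell_holder','brass_weight','lamp_holder_a','tape_roll']:
        print(k,[(np.round(d['extent']).astype(int).tolist(),round(d['confidence'],2)) for d in manip.search_frame(p,k)])
print(manip.state())
E
```

```text
scene [-0.257  0.901  1.306] 524.503646920404
ramp_base [([233, 159, 352, 255], 0.79)]
board [([231, 159, 354, 243], 0.81)]
board_grip [([233, 154, 353, 243], 0.96)]
index_arm [([263, 216, 302, 256], 0.51)]
index_tip [([266, 246, 269, 253], 0.55)]
parts_case [([283, 137, 340, 206], 0.93), ([260, 145, 292, 172], 0.72), ([188, 238, 231, 270], 0.58), ([231, 160, 354, 256], 0.24)]
parts_case_lid [([186, 234, 237, 267], 0.81), ([263, 144, 292, 169], 0.64), ([284, 134, 323, 178], 0.6)]
lid_edge [([258, 143, 290, 170], 0.89), ([280, 136, 322, 182], 0.71), ([189, 236, 235, 268], 0.71)]
aa_cell_a [([309, 181, 320, 186], 0.5)]
cell_holder [([345, 201, 368, 218], 0.59)]
brass_weight [([322, 229, 329, 240], 0.49)]
lamp_holder_a []
tape_roll [([155, 321, 177, 340], 0.62), ([308, 180, 320, 187], 0.41)]
top [0.314 0.081 1.576] 453.670553902263
ramp_base [([226, 183, 380, 237], 0.82)]
board [([228, 184, 380, 232], 0.92)]
board_grip [([229, 182, 386, 232], 0.86)]
index_arm [([224, 233, 262, 237], 0.46)]
index_tip [([226, 231, 231, 235], 0.65), ([297, 185, 354, 190], 0.43)]
parts_case [([320, 138, 341
[... 369 characters left out ...]
206], 0.41)]
cell_holder [([323, 250, 344, 260], 0.66)]
brass_weight [([281, 250, 289, 260], 0.43), ([227, 185, 381, 231], 0.3)]
lamp_holder_a [([404, 242, 426, 254], 0.72)]
tape_roll [([108, 219, 128, 233], 0.71)]
{'time': 1.45, 'joint_pos': array([-1.434,  0.053,  1.613,  0.   ,  1.476, -0.119]), 'joint_vel': array([-0.   ,  0.   , -0.   , -0.002,  0.   ,  0.   ]), 'joint_efforts': array([ -0.001, -39.367, -37.045,  -0.   ,   0.001,   0.   ]), 'tool_pos': array([ 0.158, -0.605,  0.25 ]), 'tool_rot': array([-0.   ,  0.992,  0.128,  0.   ]), 'contact_force': array([-0.089,  0.206, -0.063]), 'ft_torque': array([ 0.013, -0.049,  0.051]), 'grasp_force': 0.0, 'gripper_width': 0.9966667831589576}
```

Run:
```python
import cv2
a=cv2.imread('pics/scene0.png');cv2.imwrite('pics/a.png',cv2.resize(a[120:290,170:390],(776,600),interpolation=cv2.INTER_CUBIC))
a=cv2.imread('pics/top0.png');cv2.imwrite('pics/b.png',cv2.resize(a[125:275,200:400],(800,600),interpolation=cv2.INTER_CUBIC))
```

```text
(no output)
```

View pics/a.png

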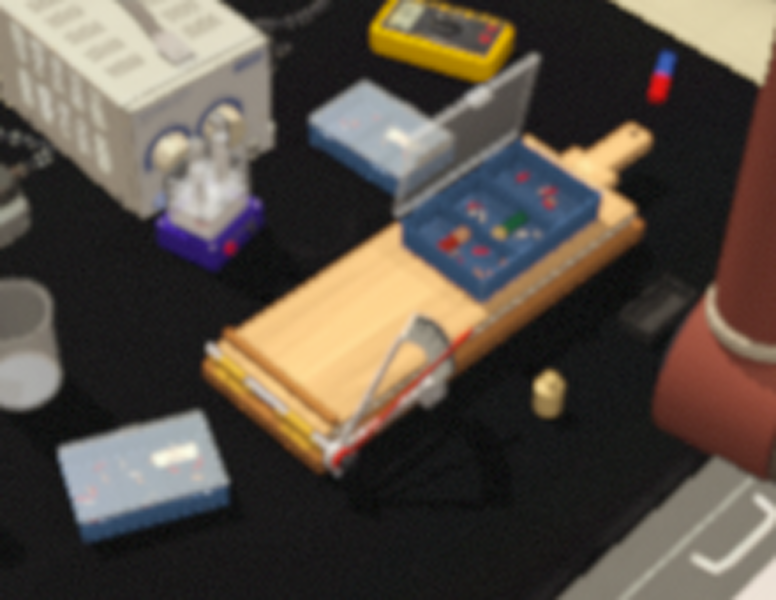

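View pics/b.png

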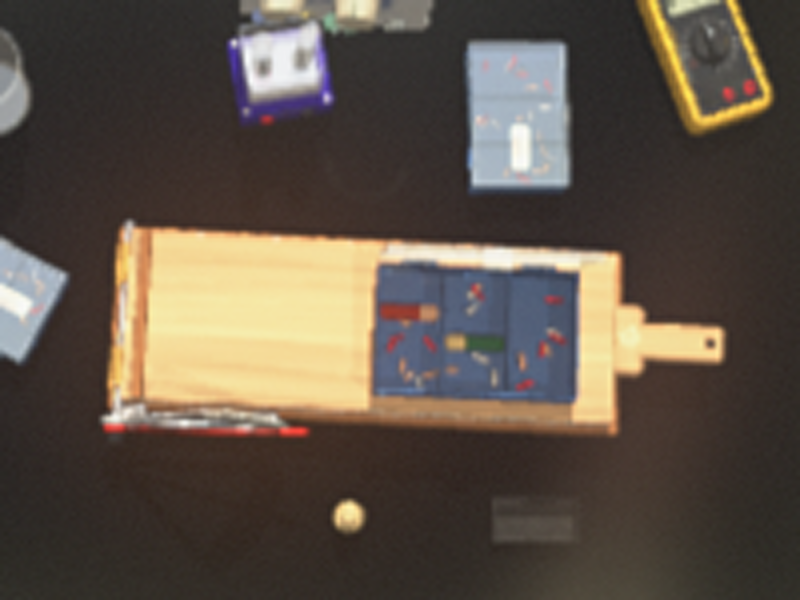

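The job's case is the open one on the board (top px 295-345,185-225; scene 283-340,137-206). It holds the green and red batteries. The closed look-alikes are at top (330,155) and (195,197), off the board, and both smaller. The enlarged crops confirm this.

Run:
```python
from h import *
np.set_printoptions(precision=4,suppress=True)
p=shot('top');s=shot('scene')
c=lambda u,v:(200+u/4,125+v/4)
e=lambda u,v:(170+u*220/776,120+v*170/600)
for n,uv,z in[('end+x',c(620,252),.048),('end-x',c(617,432),.048),('gripend+',c(724,328),.048),('gripend-',c(724,360),.048),('shoulder',c(645,342),.048),('hinge+',c(125,228),.048),('hinge-',c(118,415),.048),('case nearR',c(577,402),.082),('case nearL',c(374,395),.082)]:
    print(n,atz(p,uv,z))
print('gripend tri',tri([(p,c(724,344)),(s,e(648,133))]),'tip',tri([(p,c(308,432)),(s,e(470,330))]),'pivot',tri([(p,c(106,427)),(s,e(335,462))]))
print('lid top corners', tri([(p,c(608,258)),(s,e(538,57))]),tri([(p,c(383,247)),(s,e(400,190))]))
print('case nearR tri',tri([(p,c(577,402)),(s,e(600,200))]))
w=shot('wrist');print(-np.array(w['R']).T@w['t'],np.array(w['R']),w['fx'])
```

```text
end+x [ 0.6304 -0.2367  0.048 ]
end-x [ 0.4745 -0.2329  0.048 ]
gripend+ [ 0.5663 -0.3258  0.048 ]
gripend- [ 0.5386 -0.3253  0.048 ]
shoulder [ 0.5524 -0.2576  0.048 ]
hinge+ [0.64   0.1902 0.048 ]
hinge- [0.4786 0.1902 0.048 ]
case nearR [ 0.4952 -0.1927  0.082 ]
case nearL [ 0.4968 -0.0236  0.082 ]
gripend tri [ 0.5503 -0.3298  0.0407] tip [0.4652 0.031  0.0824] pivot [0.4686 0.2002 0.0405]
lid top corners [ 0.5956 -0.1981  0.1896] [ 0.6135 -0.0277  0.1181]
case nearR tri [ 0.4979 -0.1938  0.0706]
[ 0.2242 -0.5872  0.374 ] [[ 0.253  -0.9675  0.0004]
 [-0.9323 -0.2437  0.2673]
 [-0.2585 -0.068  -0.9636]] 329.69415046310115
```

{"api": "arm_command", "payload": {
  "moves": [
    [-1,[1,-1,-0.33],-0.2063],
    [-1,[1,-1,-0.33],-0.2063],
    [-1,[1,-1,-0.33],-0.2063],
    [-1,[1,-1,-0.33],-0.2063],
    [-1,[1,-1,-0.33],-0.2063],
    [-1,[1,-1,-0.33],-0.2063],
    [-1,[1,-1,-0.33],-0.2063],
    [-1,[1,-1,-0.33],-0.2063],
    [-1,[1,-1,-0.33],-0.2063],
    [-1,[1,-1,-0.33],-0.2063],
    [-1,[1,-1,-0.33],-0.2063],
    [-1,[1,-1,-0.33],-0.2063]
  ]
}}

```text
time: 2.6
tool_pos: [0.2653, -0.4215, 0.2996]
tool_rot: [0.0, 0.713, 0.701, -0.0]
contact_force: [0.3, 0.2, -0.2]
gripper_width: -0.001
grasp_force: 0.0
```

{"api": "arm_command", "payload": {
  "moves": [
    [-1,[0.8,1,0],0],
    [-1,[0.8,1,0],0],
    [-1,[0.8,1,0],0],
    [-1,[0.8,1,0],0],
    [-1,[0.8,1,0],0],
    [-1,[0.8,1,0],0]
  ]
}}

```text
time: 3.1
tool_pos: [0.4204, -0.3015, 0.2996]
tool_rot: [0.0, 0.712, 0.702, 0.001]
contact_force: [-0.1, -0.4, 0.0]
gripper_width: 0.001
grasp_force: 0.0
```

Run:
```python
from h import *
import pickle
w=shot('wrist','w1');pickle.dump(w,open('w1.pkl','wb'))
p=shot('top');s=shot('scene');pickle.dump((p,s),open('ps.pkl','wb'))
cv2.imwrite('pics/w1b.png',cv2.resize(cv2.imread('pics/w1.png'),(800,600),interpolation=cv2.INTER_CUBIC))
print(-np.array(w['R']).T@w['t'])
```

```text
[ 0.42174036 -0.2335792   0.42365205]
```

View pics/w1b.png

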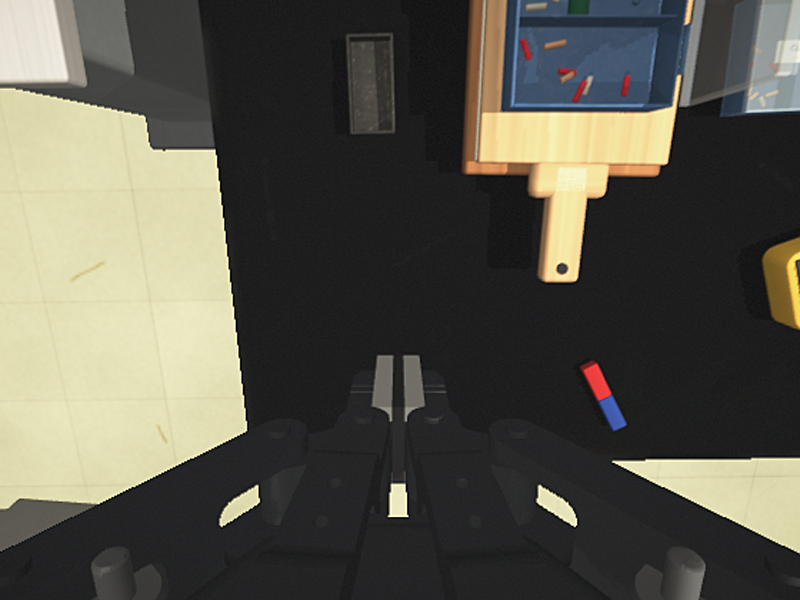

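{"api": "arm_command", "payload": {
  "moves": [
    [-1,[0.67,0.93,0],0],
    [-1,[0.67,0.93,0],0],
    [-1,[0.67,0.93,0],0],
    [-1,[0.67,0.93,0],0],
    [-1,[0.67,0.93,0],0],
    [-1,[0.67,0.93,0],0]
  ]
}}

```text
time: 3.75
tool_pos: [0.5595, -0.2064, 0.299]
tool_rot: [-0.0, 0.713, 0.701, -0.0]
contact_force: [-0.7, -0.6, -0.1]
gripper_width: -0.002
grasp_force: 0.0
```

Run:
```python
from h import *
import pickle
np.set_printoptions(precision=4,suppress=True)
w1=pickle.load(open('w1.pkl','rb'))
w=shot('wrist','w2');pickle.dump(w,open('w2.pkl','wb'))
cv2.imwrite('pics/w2b.png',cv2.resize(cv2.imread('pics/w2.png'),(800,600),interpolation=cv2.INTER_CUBIC))
f=lambda u,v:(u*.7,v*.7)
for n,uv in[('tongue endL',(540,282)),('endR',(580,282)),('shL',(544,197)),('shR',(586,197)),('boardL',(477,163)),('boardR',(669,163)),('hole',(562,268))]: print(n,atz(w1,f(*uv),.048))
for n,uv in [('caseL',(502,110)),('caseR',(674,110))]:print(n,atz(w1,f(*uv),.082))
```

```text
tongue endL [ 0.5379 -0.3249  0.048 ]
endR [ 0.5707 -0.3254  0.048 ]
shL [ 0.5365 -0.2567  0.048 ]
shR [ 0.5693 -0.2572  0.048 ]
boardL [ 0.4834 -0.2304  0.048 ]
boardR [ 0.6307 -0.2325  0.048 ]
hole [ 0.555  -0.3135  0.048 ]
caseL [ 0.4937 -0.1964  0.082 ]
caseR [ 0.6104 -0.1981  0.082 ]
```

View pics/w2b.png

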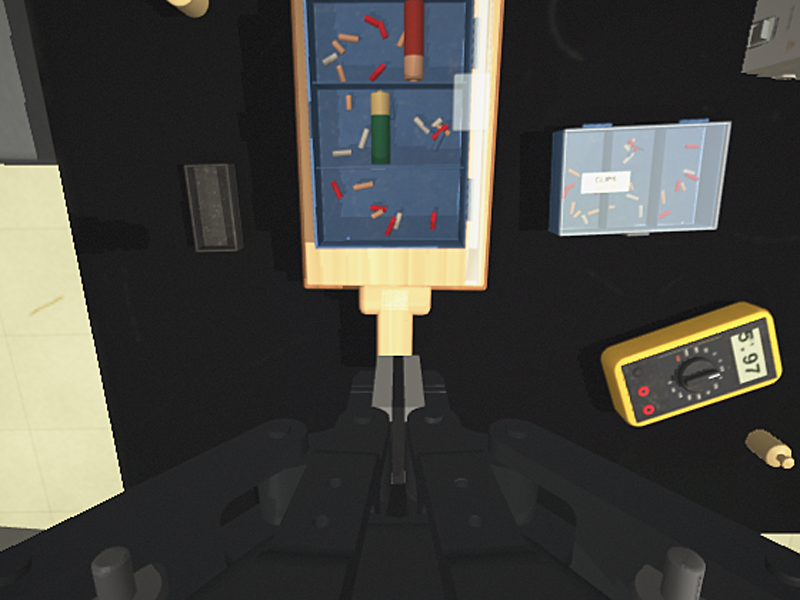

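Run:
```python
from h import *
import pickle
np.set_printoptions(precision=1,suppress=True)
w1=pickle.load(open('w1.pkl','rb'));w2=pickle.load(open('w2.pkl','rb'));p,s=pickle.load(open('ps.pkl','rb'))
for th in(1.3,1.45,1.57,1.7):
  for y in(-.195,-.110,-.026):
    X=np.array([.612-.113*np.cos(th),y,.082+.113*np.sin(th)])
    print(th,y,'w1',proj(w1,X)[0]/.7,'w2',proj(w2,X)[0]/.7,'topcrop',(proj(p,X)[0]-[200,125])*4,'scenecrop',(proj(s,X)[0]-[170,120])*3.527)
a=cv2.imread('pics/w1.png')[0:100,440:560];b=cv2.imread('pics/w2.png')[0:210,290:380]
cv2.imwrite('pics/l.png',np.hstack([cv2.resize(a,(480,400),interpolation=2),cv2.resize(b,None,fx=2.7,fy=2.7,interpolation=2)[:400]]))
```

```text
1.3 -0.195 w1 [748.1  75. ] w2 [440.1 283.2] topcrop [604.9 275.6] scenecrop [546.4  63.9]
1.3 -0.11 w1 [ 786.6 -153.6] w2 [441.2 103. ] topcrop [496.3 272.8] scenecrop [486.1 105.3]
1.3 -0.026 w1 [ 834.8 -439.9] w2 [ 442.6 -116.7] topcrop [388.7 269.9] scenecrop [423.5 148.3]
1.45 -0.195 w1 [790.6  73. ] w2 [473.9 284.2] topcrop [605.6 253.9] scenecrop [533.4  53.3]
1.45 -0.11 w1 [ 834.9 -159.7] w2 [478.6 101.4] topcrop [497. 251.] scenecrop [473.   94.3]
1.45 -0.026 w1 [ 890.7 -452.4] w2 [ 484.5 -122.3] topcrop [389.3 248.2] scenecrop [410.3 136.9]
1.57 -0.195 w1 [822.5  72.1] w2 [501.3 284.1] topcrop [605.7 236.7] scenecrop [522.8  46.2]
1.57 -0.11 w1 [ 870.9 -161.7] w2 [509.  100.5] topcrop [497.2 233.8] scenecrop [462.3  87. ]
1.57 -0.026 w1 [ 931.8 -456.1] w2 [ 518.5 -124.3] topcrop [389.6 230.9] scenecrop [399.6 129.2]
1.7 -0.195 w1 [853.5  72. ] w2 [530.2 283.2] topcrop [605.3 218.6] scenecrop [511.2  40.2]
1.7 -0.11 w1 [ 905.4 -160.7] w2 [541.  100.2] topcrop [497.  215.7] scenecrop [450.7  80.6]
1.7 -0.026 w1 [ 970.7 -453.5] w2 [ 554.2 -123.7] topcrop [389.8 212.8] scenecrop [388.  122.5]
```

View pics/l.png

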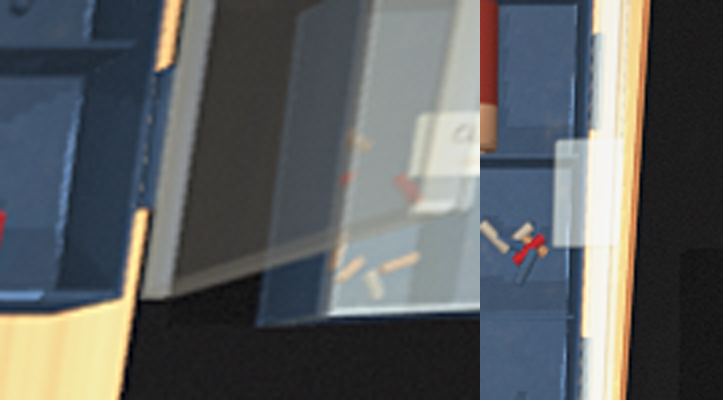

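The lid's free edge with its tab shows at w2 (472,101), so it leans about 1.42 rad. The tongue spans x 0.538-0.570 and y -0.257 to -0.325. Next I move behind the lid.

{"api": "arm_command", "payload": {
  "moves": [
    [-1,[0.65,0.66,0],0],
    [-1,[0.65,0.66,0],0],
    [-1,[0.65,0.66,0],0],
    [-1,[0.65,0.66,0],0],
    [-1,[0.65,0.66,0],0],
    [-1,[0.65,0.66,0.2],0],
    [-1,[0.65,0.66,0.4],0],
    [-1,[0.65,0.66,0.55],0],
    [-1,[0.65,0.66,0.65],0],
    [-1,[0.65,0.66,0.65],0]
  ]
}}

```text
time: 4.63
tool_pos: [0.6563, -0.1125, 0.1973]
tool_rot: [-0.003, 0.715, 0.699, -0.002]
contact_force: [-1.6, 0.5, 0.1]
gripper_width: -0.001
grasp_force: 0.0
```

Run:
```python
from h import *
import pickle
np.set_printoptions(precision=3,suppress=True)
st=manip.state();print(st['tool_pos'])
w=shot('wrist','w3');pickle.dump(w,open('w3.pkl','wb'))
s=shot('scene','s3');cv2.imwrite('pics/s3b.png',np.hstack([cv2.resize(cv2.imread('pics/w3.png'),(400,300)),cv2.resize(cv2.imread('pics/s3.png')[120:240,240:400],(400,300),interpolation=2)]))
for th in (1.42,1.3,1.1,.9,.7,.5,.35,.2,.1,0):
    print(th,.612-.1*np.cos(th)+.008*np.sin(th)+.007,.082+.1*np.sin(th)+.008*np.cos(th)+.019)
```

```text
[ 0.656 -0.113  0.197]
1.42 0.6118866671116452 0.20106698004446547
1.3 0.5999585826208789 0.199495809170716
1.1 0.5807700467379336 0.19374950497754817
0.9 0.5631056184499534 0.18430557070891365
0.7 0.5476695227694527 0.171540506222045
0.5 0.5350771481197963 0.15596321435554328
0.35 0.5278059111749057 0.14280476244832416
0.2 0.5225826968622362 0.12870746570223607
0.1 0.520298250805372 0.11894337498690703
0 0.519 0.109
```

View pics/s3b.png

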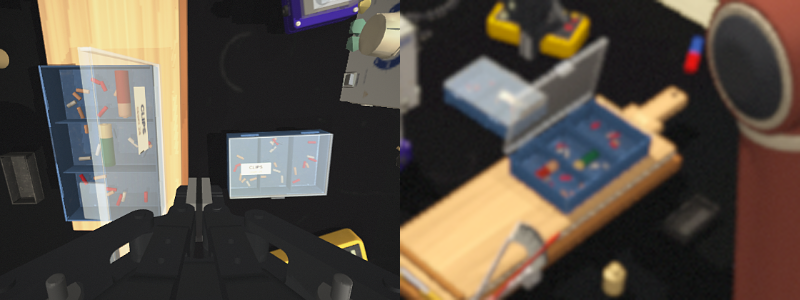

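{"api": "arm_command", "payload": {
  "moves": [
    [-1,[0,-0.06,-0.027],0],
    [-1,[0,-0.12,-0.027],0],
    [-1,[0,-0.18,-0.027],0],
    [-1,[0,-0.23,-0.027],0],
    [-1,[0,-0.26,-0.027],0],
    [-1,[0,-0.28,-0.027],0],
    [-1,[0,-0.3,-0.025],0],
    [-1,[0,-0.32,-0.023],0],
    [-1,[0,-0.34,-0.021],0],
    [-1,[0,-0.36,-0.018],0],
    [-1,[0,-0.38,-0.015],0],
    [-1,[0,-0.4,-0.01],0],
    [-1,[0,-0.42,-0.005],0],
    [-1,[0,-0.44,0],0],
    [-1,[0,-0.46,0.006],0],
    [-1,[0,-0.48,0.013],0],
    [-1,[0,-0.5,0.02],0]
  ]
}}

```text
time: 6.15
tool_pos: [0.5844, -0.1095, 0.1989]
tool_rot: [0.0, 0.714, 0.7, -0.0]
contact_force: [0.1, -0.5, 0.0]
gripper_width: -0.001
grasp_force: 0.1
```

Run:
```python
from h import *
s=shot('scene','s4');w=shot('wrist','w4');cv2.imwrite('pics/s4b.png',np.hstack([cv2.resize(cv2.imread('pics/w4.png'),(400,300)),cv2.resize(cv2.imread('pics/s4.png')[120:240,240:400],(400,300),interpolation=2)]))
st=manip.state();print(st['tool_pos'],st['contact_force'])
```

```text
[ 0.58415335 -0.1094421   0.1986537 ] [ 0.97999353  0.11661336 -0.05701713]
```

View pics/s4b.png

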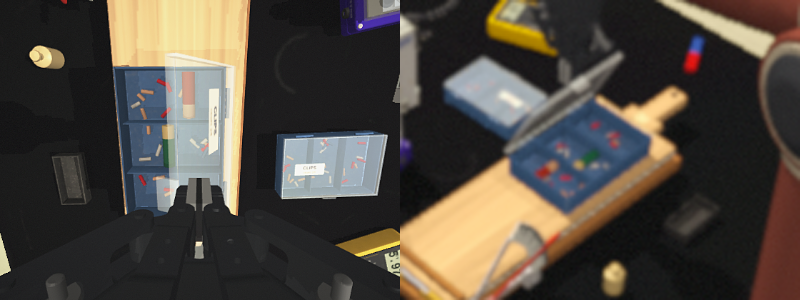

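{"api": "arm_command", "payload": {
  "moves": [
    [-1,[0,-0.02,0.015],0],
    [-1,[0,-0.045,0.03],0],
    [-1,[0,-0.07,0.047],0],
    [-1,[0,-0.095,0.063],0],
    [-1,[0,-0.118,0.08],0],
    [-1,[0,-0.14,0.097],0],
    [-1,[0,-0.16,0.111],0],
    [-1,[0,-0.178,0.125],0],
    [-1,[0,-0.195,0.139],0],
    [-1,[0,-0.212,0.153],0],
    [-1,[0,-0.228,0.167],0],
    [-1,[0,-0.243,0.182],0],
    [-1,[0,-0.258,0.199],0],
    [-1,[0,-0.272,0.216],0],
    [-1,[0,-0.286,0.234],0],
    [-1,[0,-0.3,0.252],0],
    [-1,[0,-0.314,0.27],0],
    [-1,[0,-0.327,0.287],0],
    [-1,[0,-0.34,0.305],0],
    [-1,[0,-0.35,0.323],0]
  ]
}}

```text
time: 7.92
tool_pos: [0.532, -0.1085, 0.1503]
tool_rot: [-0.0, 0.714, 0.7, -0.0]
contact_force: [0.4, -0.4, 0.6]
gripper_width: 0.0
grasp_force: 0.0
```

Run:
```python
from h import *
s=shot('scene','s5');w=shot('wrist','w5');cv2.imwrite('pics/s5b.png',np.hstack([cv2.resize(cv2.imread('pics/w5.png'),(400,300)),cv2.resize(cv2.imread('pics/s5.png')[120:240,240:400],(400,300),interpolation=2)]))
st=manip.state();print(st['tool_pos'],st['contact_force'])
```

```text
[ 0.53163249 -0.10840726  0.14979791] [-0.22134804  0.23745799 -0.22542033]
```

View pics/s5b.png

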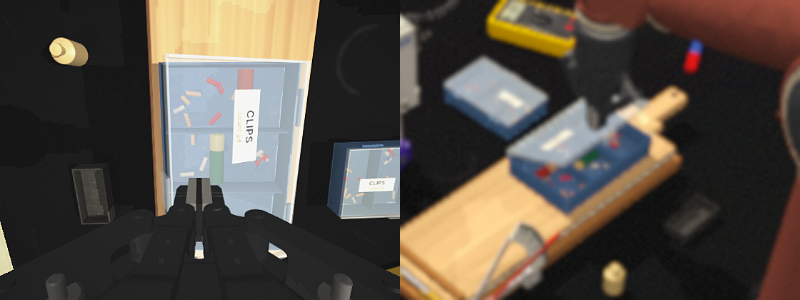

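{"api": "arm_command", "payload": {
  "moves": [
    [-1,[0,-0.01,0.016],0],
    [-1,[0,-0.018,0.032],0],
    [-1,[0,-0.027,0.048],0],
    [-1,[0,-0.034,0.064],0],
    [-1,[0,-0.04,0.08],0],
    [-1,[0,-0.046,0.096],0],
    [-1,[0,-0.052,0.112],0],
    [-1,[0,-0.057,0.128],0],
    [-1,[0,-0.061,0.142],0],
    [-1,[0,-0.065,0.157],0],
    [-1,[0,-0.069,0.172],0],
    [-1,[0,-0.073,0.187],0],
    [-1,[0,-0.077,0.2],0],
    [-1,[0,-0.079,0.212],0],
    [-1,[0,-0.081,0.224],0],
    [-1,[0,-0.083,0.236],0],
    [-1,[0,-0.084,0.246],0],
    [-1,[0,-0.085,0.256],0]
  ]
}}

```text
time: 9.52
tool_pos: [0.5195, -0.1083, 0.112]
tool_rot: [0.0, 0.714, 0.7, 0.0]
contact_force: [0.2, 0.0, 0.6]
gripper_width: 0.001
grasp_force: 0.0
```

Run:
```python
from h import *
for _ in range(4):
    w=shot('wrist');st=manip.state();print(st['tool_pos'],st['contact_force'])
```

```text
[ 0.51925855 -0.10823189  0.11167064] [ 0.07679712 -0.26975287 -0.7471473 ]
[ 0.51927573 -0.10822637  0.11181738] [-0.36624307  0.07520067  0.31307877]
[ 0.5194084  -0.1082641   0.11200786] [-0.2602808   0.01688222 -0.19933624]
[ 0.51950246 -0.10830114  0.11216054] [0.3393084  0.16616425 0.03148446]
```

{"api": "arm_command", "payload": {
  "moves": [
    [-1,[0,0,0.006],0],
    [-1,[0,0,0.012],0],
    [-1,[0,0,0.018],0],
    [-1,[0,0,0.024],0],
    [-1,[0,0,0.024],0],
    [-1,[0,0,0.024],0]
  ]
}}

```text
time: 10.22
tool_pos: [0.5196, -0.1083, 0.1088]
tool_rot: [0.0, 0.714, 0.7, 0.0]
contact_force: [-0.9, 0.1, 1.4]
gripper_width: -0.001
grasp_force: 1.0
```

Run:
```python
from h import *
for _ in range(3):
    w=shot('wrist');st=manip.state();print(st['tool_pos'],st['contact_force'])
```

```text
[ 0.51953463 -0.10831563  0.10875529] [-2.17757071  0.13380961  1.74377297]
[ 0.51954205 -0.10829746  0.10875697] [-0.27041042  0.27814475  3.06178081]
[ 0.51955103 -0.10830894  0.10876955] [-0.52600943  0.03080976  1.83701069]
```

{"api": "arm_command", "payload": {
  "moves": [
    [-1,[0,0,0.003],0],
    [-1,[0,0,0.005],0],
    [-1,[0,0,0.005],0],
    [-1,[0,0,0.005],0]
  ]
}}

```text
time: 10.7
tool_pos: [0.5196, -0.1083, 0.1087]
tool_rot: [0.0, 0.714, 0.7, -0.0]
contact_force: [-3.1, 1.0, 6.0]
gripper_width: 0.004
grasp_force: 3.2
```

Run:
```python
from h import *
for _ in range(3):
    w=shot('wrist');st=manip.state();print(st['tool_pos'],st['contact_force'])
```

```text
[ 0.5195665  -0.10831897  0.10862543] [-3.00411473  0.56015059  6.21287279]
[ 0.51960251 -0.10835069  0.10864797] [-2.9262987   0.81097142  5.9905847 ]
[ 0.51958766 -0.10831942  0.10864995] [-3.82392104  0.9651717   6.96211301]
```

{"api": "arm_command", "payload": {
  "moves": [
    [-1,[0,0,-0.1],0],
    [-1,[0,0,-0.3],0],
    [-1,[0,0,-0.6],0],
    [-1,[0,0,-0.9],0],
    [0,[0.2,-0.3,-0.95],0],
    [0.4,[0.4,-0.6,-0.95],0],
    [0.4,[0.5,-0.8,-0.95],0],
    [0.4,[0.5,-0.93,-0.95],0],
    [0.4,[0.5,-0.93,-0.95],0],
    [0.4,[0.5,-0.93,-0.95],0]
  ]
}}

```text
time: 11.68
tool_pos: [0.3805, -0.0302, 0.2503]
tool_rot: [0.001, 0.713, 0.701, 0.001]
contact_force: [0.3, 1.0, 0.0]
gripper_width: 0.7
grasp_force: 0.0
```

Run:
```python
from h import *
import pickle
s=shot('scene','s6');t=shot('top','t6');w=shot('wrist','w6');pickle.dump((s,t,w),open('v6.pkl','wb'))
st=manip.state();print(st['tool_pos'],st['gripper_width'])
cv2.imwrite('pics/v6.png',np.hstack([cv2.resize(cv2.imread('pics/w6.png'),(400,300)),cv2.resize(cv2.imread('pics/s6.png')[130:265,220:400],(400,300),interpolation=2)]))
for p in(s,t,w):
    h=cv2.cvtColor(p['frame'],cv2.COLOR_RGB2HSV);m=((h[...,0]<6)|(h[...,0]>174))&(h[...,1]>150)&(h[...,2]>90)
    n,l,stt,c=cv2.connectedComponentsWithStats(m.astype(np.uint8))
    print([x[:5].tolist() for x in stt[1:] if x[4]>8])
```

```text
[ 0.38203802 -0.03100274  0.25033352] 0.7009582256908072
[[351, 86, 56, 41, 440], [343, 107, 134, 107, 1560], [409, 154, 7, 7, 16], [412, 159, 8, 4, 11], [479, 208, 40, 34, 393], [516, 226, 8, 6, 22], [265, 242, 11, 10, 18], [420, 251, 29, 18, 127], [459, 259, 14, 4, 23], [516, 259, 44, 54, 791], [447, 266, 9, 8, 19], [453, 266, 11, 7, 22], [431, 268, 13, 9, 25], [407, 270, 20, 9, 41], [391, 273, 76, 26, 797], [399, 277, 6, 4, 9], [390, 304, 75, 39, 946]]
[[402, 194, 11, 8, 55], [264, 231, 13, 3, 22], [248, 232, 14, 2, 17]]
[[373, 0, 7, 124, 504]]
```

View pics/v6.png

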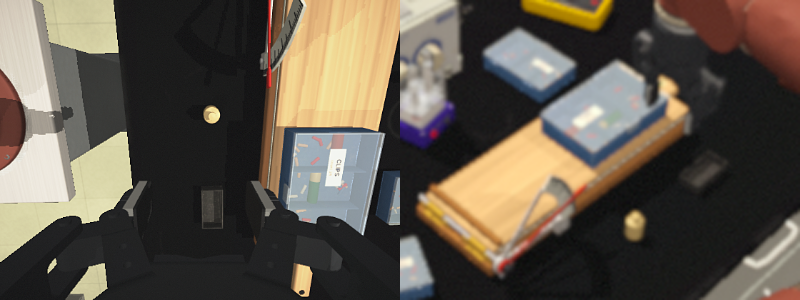

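{"api": "arm_command", "payload": {
  "moves": [
    [0.4,[0.3,0,0],0],
    [0.4,[0.6,0,0],0],
    [0.4,[0.7,0,0],0],
    [0.4,[0.8,0,0],0],
    [0.4,[0.8,0,0],0],
    [0.4,[0.8,0,0],0]
  ]
}}

```text
time: 12.33
tool_pos: [0.3844, 0.0895, 0.2499]
tool_rot: [-0.0, 0.713, 0.701, -0.001]
contact_force: [0.7, -1.1, 0.3]
gripper_width: 0.701
grasp_force: 0.0
```

```bash
cat > red.py <<'E'
from h import *
def red(p):
    h=cv2.cvtColor(p['frame'],cv2.COLOR_RGB2HSV);m=((h[...,0]<7)|(h[...,0]>173))&(h[...,1]>130)&(h[...,2]>70)
    n,l,s,c=cv2.connectedComponentsWithStats(m.astype(np.uint8),connectivity=8)
    out=[]
    for i in range(1,n):
        if s[i,4]>8: 
            y,x=np.nonzero(l==i); out.append((np.c_[x,y],s[i].tolist()))
    return out
def ends(pts):
    c=pts.mean(0);d=np.linalg.svd(pts-c,full_matrices=False)[2][0];t=(pts-c)@d
    return c+d*(t.min()-.5),c+d*(t.max()+.5)
E
python3 - <<'E'
from red import *
import pickle
w=shot('wrist','w7');pickle.dump(w,open('w7.pkl','wb'))
for pts,s in red(w):print(s,ends(pts))
s,t,w6=pickle.load(open('v6.pkl','rb'))
for pts,st in red(w6):print(6,st,ends(pts))
print(manip.state()['tool_pos'])
E
```

```text
[364, 65, 9, 191, 715] (array([368.35462245,  64.48059881]), array([366.10611637, 255.51305394]))
[0, 201, 55, 132, 5153] (array([ 22.67695527, 200.36925423]), array([ 23.51144864, 332.35135235]))
6 [373, 0, 7, 124, 555] (array([376.60959565,  -0.50550694]), array([376.11876633, 123.50838969]))
6 [0, 98, 29, 45, 637] (array([-3.21224735, 99.12331467]), array([ 21.43195013, 146.01660174]))
6 [7, 156, 13, 7, 29] (array([  6.70199619, 157.53157659]), array([ 19.32035609, 159.30981156]))
6 [5, 164, 20, 14, 71] (array([  3.96162118, 165.87825821]), array([ 22.98722817, 176.08173779]))
6 [0, 166, 6, 6, 11] (array([  0.59558131, 165.69560709]), array([  5.72541338, 170.99358592]))
6 [24, 169, 6, 8, 16] (array([ 24.70469765, 168.20390547]), array([ 27.83122414, 176.59644413]))
6 [0, 173, 8, 9, 19] (array([  6.62393821, 172.93909777]), array([ -0.96153389, 180.76428161]))
6 [8, 181, 5, 7, 13] (array([  7.39475516, 180.80380449]), array([ 11.65711475, 187.16142018]))
6 [2, 182, 5, 3, 9] (array([  1.41152544, 183.495101  ]), array([  6.61220726, 182.65114653]))
6 [21, 188, 6, 4, 9] (array([ 20.29524047, 189.61091956]), array([ 26.32470096, 188.74443394]))
6 [0, 202, 31, 36, 597] (array([ 25.24925418, 197.65460637]), array([ -3.71396293, 234.73338523]))
[0.38428007 0.08897063 0.24992248]
```

{"api": "arm_command", "payload": {
  "moves": [
    [0.4,[0,0.2,-0.3],0],
    [0.4,[0,0.5,-0.6],0],
    [0.4,[-0.2,0.8,-0.7],0],
    [0.4,[-0.3,1,-0.7],0],
    [0.4,[-0.4,1,-0.7],0],
    [0.4,[-0.4,1,-0.7],0],
    [0.4,[-0.4,1,-0.7],0]
  ]
}}

```text
time: 12.97
tool_pos: [0.534, 0.0237, 0.3548]
tool_rot: [-0.001, 0.715, 0.699, -0.001]
contact_force: [-0.6, 1.3, -0.0]
gripper_width: 0.699
grasp_force: 0.0
```

```bash
cat > fit.py <<'E'
from red import *
import pickle
from scipy.optimize import least_squares
np.set_printoptions(precision=4,suppress=True)
w=shot('wrist','w8');pickle.dump(w,open('w8.pkl','wb'))
for pts,s in red(w):print(s,ends(pts))
print(manip.state()['tool_pos'])
s,t,w6=pickle.load(open('v6.pkl','rb'));w7=pickle.load(open('w7.pkl','rb'))
def arm(p):
    L=[(pts,ends(pts)) for pts,st in red(p) if max(st[2],st[3])>60 and min(st[2],st[3])<30 and st[0]>50]
    return L[0][1] if L else None
A=[(p,arm(p)) for p in(w6,w7,w)]
print([a[1] for a in A])
tip=lambda e:max(e,key=lambda v:v[1])
T=[(p,tip(e)) for p,e in A]
X=tri(T);print('tip',X,[proj(p,X)[0]-uv for p,uv in T])
for i in range(3):
    print(i,tri([T[j] for j in range(3) if j!=i]))
# upper end in 7,8
U=[(p,min(e,key=lambda v:v[1])) for p,e in A[1:]];P=tri(U);print('piv',P)
print('angle',np.arctan2(X[2]-P[2],P[1]-X[1]),np.arcsin((X[2]-.039)/.168))
# line in plane fit: params x0(plane), z at pivot .039, hinge y, angle ; line points lateral distances
yaw=-.0175
def res(q):
    x,y,a=q;r=[]
    for p,e in A:
        for d in(.05,.168):
            Q=np.array([x+d*np.cos(a)*np.sin(yaw),y-d*np.cos(a),.039+d*np.sin(a)])
            uv=proj(p,Q)[0];e0,e1=np.array(e[0]),np.array(e[1]);n=np.array([-(e1-e0)[1],(e1-e0)[0]]);n/=np.linalg.norm(n)
            r.append((uv-e0)@n)
            if d>.1:r.append((uv-tip(e))@(np.array([n[1],-n[0]])))
    return r
f=least_squares(res,[.468,.195,.25]);print(f.x,np.array(f.fun))
E
python3 fit.py
```

```text
[219, 21, 5, 35, 112] (array([220.4659,  20.4835]), array([221.6844,  55.4765]))
[220, 77, 4, 36, 83] (array([222.6793,  76.4844]), array([220.9947, 112.4535]))
[433, 126, 6, 8, 41] (array([435.3367, 125.4632]), array([436.1736, 133.6884]))
[219, 146, 5, 26, 109] (array([220.715 , 145.4868]), array([221.1945, 171.5333]))
[540, 269, 14, 9, 26] (array([539.6767, 268.5654]), array([553.6531, 276.8801]))
[430, 381, 7, 6, 27] (array([429.8485, 384.9322]), array([436.5875, 382.1084]))
[434, 390, 6, 6, 25] (array([433.6565, 394.3806]), array([438.7565, 390.7865]))
[0.533  0.0248 0.3546]
[(array([376.6096,  -0.5055]), array([376.1188, 123.5084])), (array([368.3546,  64.4806]), array([366.1061, 255.5131])), None]Traceback (most recent call last):
  File "fit.py", line 15, in <module>
    T=[(p,tip(e)) for p,e in A]
          ~~~^^^
  File "fit.py", line 14, in <lambda>
    tip=lambda e:max(e,key=lambda v:v[1])
                 ~~~^^^^^^^^^^^^^^^^^^^^^
TypeError: 'NoneType' object is not iterable
```

```bash
python3 - <<'E'
s=open('fit.py').read()
s=s.replace("w=shot('wrist','w8');pickle.dump(w,open('w8.pkl','wb'))","w=pickle.load(open('w8.pkl','rb'))").replace("for pts,s in red(w):print(s,ends(pts))\n","")
s=s.replace("A=[(p,arm(p)) for p in(w6,w7,w)]","m=np.vstack([q for q,st in red(w) if 210<st[0]<226])\nA=[(w6,arm(w6)),(w7,arm(w7)),(w,ends(m))]")
open('fit.py','w').write(s)
E
python3 fit.py
```

```text
[0.533  0.0248 0.3546]
[(array([376.6096,  -0.5055]), array([376.1188, 123.5084])), (array([368.3546,  64.4806]), array([366.1061, 255.5131])), (array([221.2053,  20.4999]), array([221.2157, 171.5001]))]
tip [0.4663 0.031  0.0869] [array([-0.1532, -0.3273]), array([0.0171, 0.0896]), array([0.112 , 0.1598])]
0 [0.4662 0.0313 0.0871]
1 [0.4662 0.031  0.0871]
2 [0.4666 0.0307 0.086 ]
piv [0.4706 0.2039 0.0419]
angle 0.2543733800401856 0.28896348868263894
[0.4698 0.1921 0.284 ] [ 0.8615 -0.4412 -0.152   1.2228 -0.5789 -0.103  -0.5489 -0.8526  0.1827]
```

{"api": "arm_command", "payload": {
  "moves": [
    [0.4,[-0.3,0.1,0],0],
    [0.4,[-0.6,0.1,0.1],0],
    [0.4,[-0.9,0.1,0.3],0],
    [0.4,[-1,0.1,0.4],0],
    [0.4,[-1,0.1,0.4],0]
  ]
}}

```text
time: 13.43
tool_pos: [0.5414, -0.1272, 0.289]
tool_rot: [-0.004, 0.715, 0.699, -0.003]
contact_force: [-0.1, 0.1, -1.9]
gripper_width: 0.7
grasp_force: 0.0
```

{"api": "arm_command", "payload": {
  "moves": [
    [0.4,[-0.3,0,0],0],
    [0.4,[-0.6,0,0.1],0],
    [0.4,[-0.9,0,0.3],0],
    [0.4,[-1,0,0.5],0],
    [0.4,[-1,0,0.6],0],
    [0.4,[-1,0,0.6],0],
    [0.4,[-1,0,0.6],0]
  ]
}}

```text
time: 14.02
tool_pos: [0.5406, -0.2726, 0.2038]
tool_rot: [-0.002, 0.714, 0.7, -0.0]
contact_force: [0.5, 0.3, 0.5]
gripper_width: 0.704
grasp_force: 0.0
```

Run:
```python
from h import *
w=shot('wrist','w9');st=manip.state();print(st['tool_pos'])
f=w['frame'];h=cv2.cvtColor(f,cv2.COLOR_RGB2HSV)
m=(h[...,0]>8)&(h[...,0]<25)&(h[...,1]>60)&(h[...,2]>110)
for z in [.048]:
  for y in(-.245,-.262,-.27,-.275,-.28,-.285):
    v=None
    u0,v0=proj(w,[.5535,y,z])[0];r=int(round(v0))
    if 0<=r<420:
        c=np.nonzero(m[r])[0];c=c[abs(c-u0)<80]
        if len(c): print(y,r,c.min(),c.max(),atz(w,(c.min()-.5,r),z)[:2],atz(w,(c.max()+.5,r),z)[:2],len(c))
```

```text
[ 0.5418821  -0.27280706  0.20610181]
-0.245 167 263 332 [ 0.52787711 -0.24438388] [ 0.58739807 -0.24549973] 27
-0.262 187 280 314 [ 0.54202369 -0.26197636] [ 0.57227217 -0.26253845] 25
-0.27 196 280 313 [ 0.54187868 -0.2699576 ] [ 0.57148149 -0.27050545] 25
-0.275 201 280 313 [ 0.54179719 -0.2744431 ] [ 0.57152269 -0.27499194] 26
-0.28 207 280 313 [ 0.54169849 -0.27987502] [ 0.57157259 -0.28042507] 26
-0.285 212 280 313 [ 0.54161549 -0.28444329] [ 0.57161456 -0.28499433] 28
```

{"api": "arm_command", "payload": {
  "moves": [
    [0.4,[-0.11,0.096,0.15],0],
    [0.4,[-0.11,0.096,0.4],0],
    [0.4,[-0.11,0.096,0.6],0],
    [0.4,[-0.11,0.096,0.75],0],
    [0.4,[-0.11,0.096,0.75],0],
    [0.4,[-0.11,0.096,0.75],0]
  ]
}}

```text
time: 14.57
tool_pos: [0.5567, -0.2895, 0.0942]
tool_rot: [0.0, 0.713, 0.701, 0.0]
contact_force: [-0.3, -0.2, 1.0]
gripper_width: 0.699
grasp_force: 0.0
```

Run:
```python
from h import *
w=shot('wrist','w10');st=manip.state();print(st['tool_pos'])
f=w['frame'];h=cv2.cvtColor(f,cv2.COLOR_RGB2HSV)
m=(h[...,0]>8)&(h[...,0]<25)&(h[...,1]>60)&(h[...,2]>110)
for y in(-.25,-.262,-.27,-.275,-.28):
    z=.048;u0,v0=proj(w,[.5535,y,z])[0];r=int(round(v0));c=np.nonzero(m[r])[0];c=c[abs(c-u0)<100]
    if len(c): print(y,r,c.min(),c.max(),atz(w,(c.min()-.5,r),z)[:2],atz(w,(c.max()+.5,r),z)[:2],len(c))
```

```text
[ 0.55769431 -0.29043542  0.09594107]
-0.25 175 222 332 [ 0.52841534 -0.24979088] [ 0.58620902 -0.25079353] 109
-0.262 197 249 304 [ 0.54198179 -0.26179656] [ 0.57167489 -0.26231423] 50
-0.27 212 250 304 [ 0.54217619 -0.2700765 ] [ 0.57170936 -0.27059316] 44
-0.275 220 250 303 [ 0.54199364 -0.27457398] [ 0.57118737 -0.27508566] 45
-0.28 229 250 303 [ 0.54178526 -0.2797075 ] [ 0.57120459 -0.28022423] 54
```

{"api": "arm_command", "payload": {
  "moves": [
    [0.4,[0,0,0.15],0],
    [0.4,[0,0,0.27],0],
    [0.4,[0,0,0.34],0],
    [0.4,[0,0,0.375],0],
    [0.4,[0,0,0.375],0],
    [-1,[0,0,0.375],0],
    [-1,[0,0,0.375],0],
    [-1,[0,0,0.375],0],
    [-1,[0,0,0.375],0],
    [-1,[0,0,0.375],0],
    [-1,[0,0,0.375],0],
    [-1,[0,0,0.375],0],
    [-1,[0,0,0.375],0]
  ]
}}

```text
time: 15.7
tool_pos: [0.555, -0.2911, 0.0387]
tool_rot: [-0.001, 0.714, 0.7, -0.001]
contact_force: [-8.6, 0.9, 8.7]
gripper_width: 0.34
grasp_force: 60.8
```

Run:
```python
from h import *
w=shot('wrist','w11');st=manip.state();print(st)
z0=st['tool_pos'][2]
for r in(.4825,):
  for a in np.linspace(0,.285,9):
    print(round(a,3),'tool x %.4f  tool z %.4f'%(r*(1-np.cos(a))/.15,-r*np.sin(a)/.15))
```

```text
{'time': 15.75, 'joint_pos': array([-0.60086997,  0.27076007,  1.74604283, -0.00229665,  1.12716494,
       -0.58077838]), 'joint_vel': array([ 0.00038227, -0.00020292, -0.00036347, -0.00024221,  0.0001951 ,
       -0.00131345]), 'joint_efforts': array([  1.93113193, -39.4326961 , -31.82191372,   0.86995801,
        -2.10101165,  -0.1884573 ]), 'tool_pos': array([ 0.55501313, -0.29111364,  0.03863807]), 'tool_rot': array([-0.00096476,  0.71382759,  0.7003197 , -0.00124664]), 'contact_force': array([-8.44741914,  1.54733873,  8.76328845]), 'ft_torque': array([ 0.17810576,  1.4714681 , -0.2200575 ]), 'grasp_force': 60.833473205566406, 'gripper_width': 0.3395249568708581}
0.0 tool x 0.0000  tool z -0.0000
0.036 tool x 0.0020  tool z -0.1146
0.071 tool x 0.0082  tool z -0.2290
0.107 tool x 0.0184  tool z -0.3431
0.142 tool x 0.0326  tool z -0.4568
0.178 tool x 0.0509  tool z -0.5699
0.214 tool x 0.0732  tool z -0.6823
0.249 tool x 0.0995  tool z -0.7939
0.285 tool x 0.1298  tool z -0.9044
```

{"api": "arm_command", "payload": {
  "moves": [
    [-1,[0,-0.004,-0.005],0],
    [-1,[0,-0.008,-0.013],0],
    [-1,[0,-0.011,-0.025],0],
    [-1,[0,-0.011,-0.04],0],
    [-1,[0.001,-0.011,-0.06],0],
    [-1,[0.001,-0.011,-0.08],0],
    [-1,[0.002,-0.011,-0.1],0],
    [-1,[0.002,-0.011,-0.12],0],
    [-1,[0.003,-0.011,-0.14],0],
    [-1,[0.004,-0.011,-0.16],0],
    [-1,[0.005,-0.011,-0.18],0],
    [-1,[0.006,-0.011,-0.2],0],
    [-1,[0.008,-0.011,-0.22],0],
    [-1,[0.009,-0.011,-0.24],0],
    [-1,[0.011,-0.011,-0.26],0],
    [-1,[0.012,-0.011,-0.278],0],
    [-1,[0.013,-0.011,-0.29],0],
    [-1,[0.014,-0.011,-0.297],0],
    [-1,[0.014,-0.011,-0.3],0]
  ]
}}

```text
time: 17.33
tool_pos: [0.5549, -0.2887, 0.0821]
tool_rot: [0.001, 0.714, 0.7, 0.0]
contact_force: [4.6, -3.4, -4.5]
gripper_width: 0.34
grasp_force: 59.6
```

Run:
```python
from h import *
w=shot('wrist','w12');st=manip.state()
for k in('tool_pos','contact_force','ft_torque','grasp_force','gripper_width'):print(k,st[k])
```

```text
tool_pos [ 0.55497138 -0.28868633  0.08211367]
contact_force [ 4.29490729 -4.30216969 -5.90112033]
ft_torque [-1.19935809 -0.67176527 -0.24333023]
grasp_force 59.610968828201294
gripper_width 0.3377822091850555
```

{"api": "arm_command", "payload": {
  "moves": [
    [-1,[0.001,0.002,-0.006],0],
    [-1,[0.002,0.004,-0.02],0],
    [-1,[0.004,0.005,-0.04],0],
    [-1,[0.006,0.005,-0.065],0],
    [-1,[0.009,0.005,-0.09],0],
    [-1,[0.013,0.005,-0.12],0],
    [-1,[0.017,0.005,-0.15],0],
    [-1,[0.021,0.005,-0.18],0],
    [-1,[0.026,0.005,-0.21],0],
    [-1,[0.031,0.005,-0.24],0],
    [-1,[0.036,0.005,-0.27],0],
    [-1,[0.041,0.005,-0.3],0],
    [-1,[0.047,0.005,-0.33],0],
    [-1,[0.053,0.005,-0.36],0],
    [-1,[0.059,0.005,-0.39],0],
    [-1,[0.065,0.005,-0.415],0],
    [-1,[0.069,0.005,-0.435],0],
    [-1,[0.073,0.005,-0.45],0],
    [-1,[0.075,0.005,-0.457],0],
    [-1,[0.076,0.005,-0.46],0]
  ]
}}

```text
time: 19.05
tool_pos: [0.5553, -0.2767, 0.1505]
tool_rot: [-0.0, 0.714, 0.7, 0.0]
contact_force: [3.4, 0.6, -5.8]
gripper_width: 0.336
grasp_force: 59.6
```

Run:
```python
from h import *
import pickle
w=shot('wrist','w13');s=shot('scene','s13');t=shot('top');pickle.dump((w,s,t),open('v13.pkl','wb'));st=manip.state()
for k in('tool_pos','contact_force','ft_torque','grasp_force','gripper_width'):print(k,st[k])
print(np.arcsin((st['tool_pos'][2]-.039)/.4825))
# project index line and board-edge white line
H=np.array([.4698,.192,.039])
for n,p in(('w',w),('s',s)):
    for x in(.4695,.4835):
        for a in(.26,.29): print(n,x,a,[proj(p,[x,.192-d*np.cos(a),.039+d*np.sin(a)])[0].round(1).tolist() for d in(0,.168,.4)])
```

```text
tool_pos [ 0.55525352 -0.27669971  0.15021976]
contact_force [ 3.49794629 -0.10592919 -5.46485749]
ft_torque [-0.41078389 -0.49629245 -0.3736958 ]
grasp_force 59.60663080215454
gripper_width 0.33492426526831826
0.23259896856695678
w 0.4695 0.26 [[17.5, -1017.4], [29.6, -545.6], [45.7, 83.5]]
w 0.4695 0.29 [[17.5, -1017.4], [18.8, -578.2], [20.7, 70.0]]
w 0.4835 0.26 [[55.8, -1018.7], [67.3, -546.7], [82.6, 82.8]]
w 0.4835 0.29 [[55.8, -1018.7], [58.1, -579.4], [61.6, 69.1]]
s 0.4695 0.26 [[266.5, 249.5], [302.8, 212.7], [349.5, 165.1]]
s 0.4695 0.29 [[266.5, 249.5], [302.5, 211.8], [349.2, 163.0]]
s 0.4835 0.26 [[263.4, 247.0], [299.5, 210.4], [346.2, 163.1]]
s 0.4835 0.29 [[263.4, 247.0], [299.3, 209.6], [345.9, 160.9]]
```

Run:
```python
import cv2,numpy as np
L=lambda n:cv2.imread(f'pics/{n}.png')
k=dict(interpolation=cv2.INTER_CUBIC)
a=cv2.resize(L('w7')[40:280,340:440],(250,600),**k)
b=cv2.resize(L('w8')[0:240,190:290],(250,600),**k)
c=cv2.resize(L('s13')[160:260,257:357],(300,300),**k);d=cv2.resize(L('s6')[205:260,257:312],(300,300),**k)
cv2.imwrite('pics/z.png',np.hstack([a,b,np.vstack([c,d])]))
```

```text
(no output)
```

View pics/z.png

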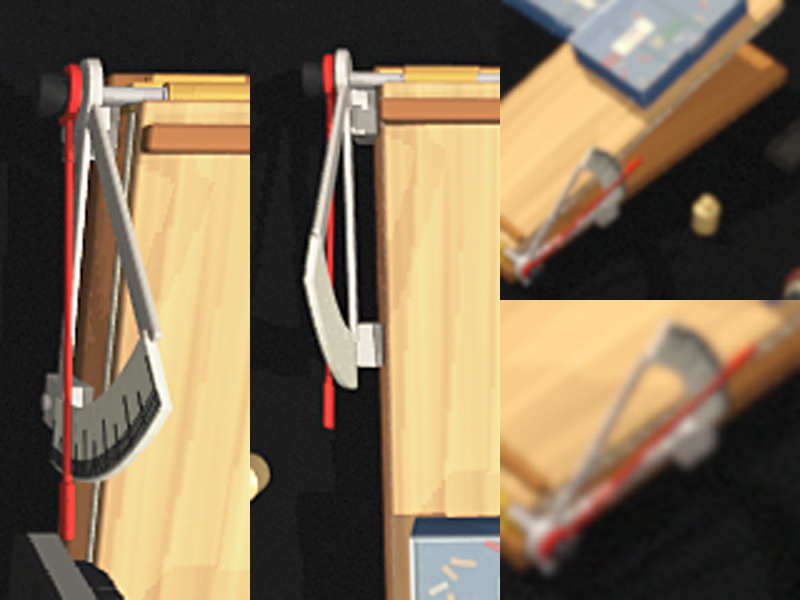

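The red arm is a thin rod with a hub at the hinge (w7 crop (70,90)) and a thicker tip ending at (68,540). I'll fit a 3D line to the rod's centreline across the wrist views.

```bash
cat > rod.py <<'E'
from h import *
import pickle
from scipy.optimize import least_squares
np.set_printoptions(precision=4,suppress=True)
s,t,w6=pickle.load(open('v6.pkl','rb'));w7=pickle.load(open('w7.pkl','rb'));w8=pickle.load(open('w8.pkl','rb'))
def center(p,rows,u0,wd=8):
    out=[]
    for r in rows:
        c=p['frame'][r,u0-wd:u0+wd+1].astype(float);k=np.clip(c[:,0]-np.maximum(c[:,1],c[:,2])-40,0,None)
        if k.sum()>60: out.append(((k*np.arange(u0-wd,u0+wd+1)).sum()/k.sum(),r))
    return np.array(out)
C=[(w7,center(w7,range(95,254),367)),(w8,np.vstack([center(w8,range(38,68),221,5),center(w8,range(157,170),221)])),(w6,center(w6,range(2,122),376))]
for p,c in C:
    q=np.polyfit(c[:,1],c[:,0],1);r=c[:,0]-np.polyval(q,c[:,1]);print(len(c),q,r.std())
def res(q,use):
    x,yw,z,a=q;r=[]
    P=np.array([x,.192,z]);D=np.array([np.sin(yw)*np.cos(a),-np.cos(a)*np.cos(yw),np.sin(a)])
    for i in use:
        p,c=C[i];uv=proj(p,[P+.01*D,P+.168*D])
        u=np.interp(c[:,1],uv[:,1],uv[:,0]) if 0 else uv[0,0]+(c[:,1]-uv[0,1])*(uv[1,0]-uv[0,0])/(uv[1,1]-uv[0,1])
        r.append((u-c[:,0])/np.sqrt(len(c)))
    return np.concatenate(r)
for use in((0,1),(0,1,2)):
    for pr in (0,1):
        g=lambda q:np.r_[res(q,use),pr*(q[2]-.039)/.002,(q[1]+.015)/.02]
        f=least_squares(g,[.469,-.015,.039,.28],x_scale=[.01,.01,.01,.1]);print(use,pr,f.x,'rms',np.sqrt(2*f.cost))
E
python3 rod.py
```

```text
159 [ -0.0025 367.5582] 0.2745618411141125
29 [ -0.0039 221.71  ] 0.0998624974142713
120 [  0.001  376.8076] 0.3160851897520592
(0, 1) 0 [ 0.47   -0.0211  0.0416  0.2885] rms 0.4728518103419156
(0, 1) 1 [ 0.47   -0.0208  0.0392  0.3072] rms 0.6026124493841635
(0, 1, 2) 0 [ 0.47   -0.0214  0.0418  0.2854] rms 0.5759947465276309
(0, 1, 2) 1 [ 0.4701 -0.0218  0.0393  0.3036] rms 0.7276807132576195
```

Run:
```python
from rod import *
for r in(120,180,220): print('w7',r,[tuple(int(v) for v in w7['frame'][r,u]) for u in range(372,402)])
for r in(80,140,190): print('w8',r,[tuple(int(v) for v in w8['frame'][r,u]) for u in range(236,252)])
```

```text
159 [ -0.0025 367.5582] 0.2745618411141125
29 [ -0.0039 221.71  ] 0.0998624974142713
120 [  0.001  376.8076] 0.3160851897520592
(0, 1) 0 [ 0.47   -0.0211  0.0416  0.2885] rms 0.4728518103419156
(0, 1) 1 [ 0.47   -0.0208  0.0392  0.3072] rms 0.6026124493841635
(0, 1, 2) 0 [ 0.47   -0.0214  0.0418  0.2854] rms 0.5759947465276309
(0, 1, 2) 1 [ 0.4701 -0.0218  0.0393  0.3036] rms 0.7276807132576195
w7 120 [(253, 250, 240), (255, 255, 255), (111, 95, 80), (56, 33, 19), (67, 49, 33), (67, 45, 31), (78, 53, 37), (115, 77, 51), (126, 83, 52), (134, 90, 58), (117, 99, 82), (93, 94, 89), (98, 94, 90), (97, 92, 87), (102, 97, 91), (153, 146, 135), (209, 199, 184), (225, 214, 198), (189, 178, 158), (91, 67, 41), (109, 83, 58), (177, 135, 93), (235, 184, 126), (249, 222, 151), (245, 216, 147), (243, 210, 143), (241, 206, 142), (241, 207, 141), (241, 206, 141), (242, 210, 145)]
w7 180 [(71, 51, 34), (91, 62, 42), (117, 79, 52), (115, 77, 49), (123, 84, 55), (120, 81, 52), (120, 81, 53), (119, 79, 51), (120, 79, 54), (113, 75, 48), (95, 77, 59), (126, 127, 115), (173, 165, 145), (85, 63, 41), (94, 
[... 825 characters left out ...]
54), (134, 92, 61), (151, 119, 90), (217, 164, 114), (249, 219, 149), (244, 215, 145), (242, 206, 141), (240, 203, 140), (241, 206, 141), (242, 205, 141), (237, 195, 134)]
w8 140 [(235, 229, 219), (237, 231, 222), (239, 234, 223), (230, 223, 206), (144, 137, 127), (153, 148, 138), (147, 142, 134), (84, 68, 57), (131, 93, 64), (178, 140, 104), (244, 198, 134), (244, 210, 144), (240, 202, 138), (238, 198, 136), (238, 197, 136), (240, 202, 138)]
w8 190 [(22, 22, 23), (19, 19, 21), (23, 23, 23), (22, 22, 21), (19, 18, 21), (16, 18, 22), (43, 33, 27), (109, 74, 49), (147, 96, 61), (148, 100, 68), (169, 138, 105), (238, 188, 128), (242, 203, 139), (236, 193, 132), (238, 196, 135), (243, 212, 145)]
```

```bash
python3 - <<'E' | tail -8
from rod import *
def fitl(L7,L8):
    # two lines -> 3D line: intersect with y=const
    pl=[]
    for p,(a,b) in((w7,L7),(w8,L8)):
        o,d1=ray(p,a);_,d2=ray(p,b);n=np.cross(d1,d2);n/=np.linalg.norm(n);pl.append((n,n@o))
    for y in(.03,.09,.15):
        M=np.array([[n[0],n[2]] for n,_ in pl]);print(y,np.linalg.solve(M,[c-n[1]*y for n,c in pl]))
fitl(((393.2,120),(387.2,180)),((243.6,80),(246.5,190)))
q7=np.polyfit(C[0][1][:,1],C[0][1][:,0],1);q8=np.polyfit(C[1][1][:,1],C[1][1][:,0],1)
fitl(((np.polyval(q7,95),95),(np.polyval(q7,250),250)),((np.polyval(q8,40),40),(np.polyval(q8,168),168)))
E
```

```text
(0, 1, 2) 0 [ 0.47   -0.0214  0.0418  0.2854] rms 0.5759947465276309
(0, 1, 2) 1 [ 0.4701 -0.0218  0.0393  0.3036] rms 0.7276807132576195
0.03 [0.4919 0.0481]
0.09 [0.4934 0.0487]
0.15 [0.4948 0.0492]
0.03 [0.4663 0.0897]
0.09 [0.4678 0.0719]
0.15 [0.4692 0.0542]
```

{"api": "arm_command", "payload": {
  "moves": [
    [-1,[0.001,0.001,-0.005],0],
    [-1,[0.004,0.002,-0.017],0],
    [-1,[0.009,0.002,-0.035],0],
    [-1,[0.014,0.002,-0.055],0],
    [-1,[0.02,0.002,-0.075],0],
    [-1,[0.025,0.002,-0.095],0],
    [-1,[0.031,0.002,-0.115],0],
    [-1,[0.036,0.002,-0.135],0],
    [-1,[0.042,0.002,-0.155],0],
    [-1,[0.047,0.002,-0.173],0],
    [-1,[0.05,0.002,-0.186],0],
    [-1,[0.052,0.002,-0.193],0],
    [-1,[0.053,0.002,-0.197],0],
    [-1,[0.053,0.002,-0.197],0],
    [-1,[0.053,0.002,-0.197],0]
  ]
}}

```text
time: 20.45
tool_pos: [0.5555, -0.2685, 0.1797]
tool_rot: [-0.001, 0.714, 0.7, 0.0]
contact_force: [-0.2, 5.1, -6.6]
gripper_width: 0.342
grasp_force: 59.7
```

```bash
python3 - <<'E' | tail -30
from rod import *
w=shot('wrist','w14');s2=shot('scene','s14');pickle.dump((w,s2),open('v14.pkl','wb'));st=manip.state()
for k in('time','tool_pos','contact_force','grasp_force'):print(k,st[k])
z=st['tool_pos'][2];print('angle',np.arcsin((z-.0387)/.482))
# case position on board: blue pixels of the case bottom edge near grip, compare shift v13->v14 by proj is left to networks
for d in manip.search_frame(s2,'parts_case')[:2]:print(d['extent'],d['confidence'])
# white-line in scene, horizontally-compared with model at several angles
f=s2['frame'].astype(int)
for d in(.2,.25,.3):
    o=[]
    for a in(.27,.297,.32):
        uv=proj(s2,[.4835+.0167*(.09-.192+d),.192-d*np.cos(a),.039+d*np.sin(a)])[0];o.append(uv.round(1).tolist())
    u=int(round(o[1][0]));v=int(round(o[1][1]));print(d,o,u,v-4,[tuple(f[r,u].tolist()) for r in range(v-4,v+6)])
E
```

```text
159 [ -0.0025 367.5582] 0.2745618411141125
29 [ -0.0039 221.71  ] 0.0998624974142713
120 [  0.001  376.8076] 0.3160851897520592
(0, 1) 0 [ 0.47   -0.0211  0.0416  0.2885] rms 0.4728518103419156
(0, 1) 1 [ 0.47   -0.0208  0.0392  0.3072] rms 0.6026124493841635
(0, 1, 2) 0 [ 0.47   -0.0214  0.0418  0.2854] rms 0.5759947465276309
(0, 1, 2) 1 [ 0.4701 -0.0218  0.0393  0.3036] rms 0.7276807132576195
time 20.55
tool_pos [ 0.5555 -0.2686  0.1796]
contact_force [ 0.3709  4.9902 -6.639 ]
grasp_force 59.66654598712921
angle 0.29664655348725644
[280.7, 139.4, 340.2, 193.7] 0.6
[184.4, 237.7, 231.9, 270.8] 0.55
0.2 [[305.7, 203.0], [305.5, 202.2], [305.2, 201.4]] 306 198 [(162, 126, 83), (157, 128, 94), (155, 130, 100), (151, 120, 90), (145, 103, 68), (142, 92, 50), (142, 91, 47), (146, 94, 46), (151, 97, 48), (152, 97, 47)]
0.25 [[315.8, 192.4], [315.5, 191.3], [315.2, 190.4]] 316 187 [(172, 132, 83), (166, 129, 86), (159, 129, 95), (154, 129, 100), (151, 120, 89), (144, 103, 68), (140, 90, 48), (140, 88, 45), (140, 88, 43), (141, 89, 45)]
0.3 [[325.6, 182.0], [325.4, 180.6], [325.1, 179.5]] 325 177 [(177, 135, 86), (173, 133, 83), (168, 130, 87), (163, 131, 96), (167, 135, 102), (184, 138, 97), (197, 138, 82), (196, 132, 69), (177, 115, 58), (153, 98, 50)]
```

```bash
python3 - <<'E' | tail -14
from rod import *
w,s2=pickle.load(open('v14.pkl','rb'));w13,s13,_=pickle.load(open('v13.pkl','rb'))
f=(s2['frame'].astype(float)+0)
def model(a,x,d,p): return proj(p,[x-.0167*d,.192-d*np.cos(a),.039+d*np.sin(a)])[0]
# red: redness centroid along image-normal at model points
def prof(F,c,n,k,rng=4):
    t=np.arange(-rng,rng+.01,.25);pts=c+np.outer(t,n)
    m=cv2.remap(F.astype(np.float32),pts[:,0].astype(np.float32)[None],pts[:,1].astype(np.float32)[None],cv2.INTER_LINEAR)[0]
    k=k(m);k=np.clip(k-np.percentile(k,50),0,None);return (k*t).sum()/k.sum()
n=np.array([.72,.69])/np.hypot(.72,.69)
D=np.arange(.06,.165,.015);R=[prof(f,model(.297,.470,d,s2),n,lambda m:m[:,0]-1.0*m[:,1]-0*m[:,2]) for d in D]
print('red off',np.array(R))
print('px per .01rad @.15',(model(.307,.470,.15,s2)-model(.297,.470,.15,s2))@n)
D2=np.arange(.19,.40,.02);W=[prof(f,model(.297,.4835+.0017+.0032,d,s2),n,lambda m:m[:,2]-.45*m[:,0],3) for d in D2]
print('white off',np.array(W),(model(.307,.4835,.3,s2)-model(.297,.4835,.3,s2))@n)
E
```

```text
159 [ -0.0025 367.5582] 0.2745618411141125
29 [ -0.0039 221.71  ] 0.0998624974142713
120 [  0.001  376.8076] 0.3160851897520592
(0, 1) 0 [ 0.47   -0.0211  0.0416  0.2885] rms 0.4728518103419156
(0, 1) 1 [ 0.47   -0.0208  0.0392  0.3072] rms 0.6026124493841635
(0, 1, 2) 0 [ 0.47   -0.0214  0.0418  0.2854] rms 0.5759947465276309
(0, 1, 2) 1 [ 0.4701 -0.0218  0.0393  0.3036] rms 0.7276807132576195
red off [-0.4576 -0.5459 -0.4166 -0.3657  0.2512  0.8312  0.2134  0.2665]
px per .01rad @.15 -0.21706182553684145
white off [-1.4919 -1.3006 -1.211  -1.2028 -1.1506 -1.3077 -1.2426 -1.2264 -0.7286
 -0.4621 -0.5462] -0.4281131285177566
```

```bash
python3 - <<'E' | tail -3
from h import *
import pickle,itertools
w,s2=pickle.load(open('v14.pkl','rb'));a=.297
def P(x,d,h): return [x,.192-d*np.cos(a)+h*np.sin(a),.039+d*np.sin(a)+h*np.cos(a)]
X=np.array([P(x,d,h) for x in(.4955,.613) for d in(.217,.387) for h in(.009,.051)])
q=proj(s2,X);print('pred scene',q.min(0),q.max(0))
# blue mask extent in scene around
f=s2['frame'];h=cv2.cvtColor(f,cv2.COLOR_RGB2HSV);m=((h[...,0]>95)&(h[...,0]<125)&(h[...,1]>60)&(h[...,2]>50)).astype(np.uint8);m[:,:272]=0
n,l,st,c=cv2.connectedComponentsWithStats(m);print(st[1:][st[1:,4]>150])
st=manip.state();print(st['time'],st['tool_pos'],st['contact_force'])
E
```

```text
pred scene [277.36080766 135.81027432] [340.22821902 195.3974821 ]
[[282 156  56  37 211]]
20.6 [ 0.55550703 -0.26857563  0.17960288] [ 0.68345162  5.22086352 -6.39023188]
```

```bash
python3 -c "
from plant import manip
print(manip.job_done())"
```

```text
the job is handed in; nothing more can be done
None
```

The lid is shut and the gripper holds the board at about 0.297 rad (17°); I measured the red index arm at 0.29–0.30 rad. The case showed no sign of sliding, and the job was handed in at about 21 s.

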